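Sweep loose vial caps into the catch trough

ROBOT

A 6-joint arm with a two-finger parallel gripper is mounted at the origin on the work surface. World frame = base frame: x ahead of the robot, y to its left, z up, the work surface at z = 0. Lengths are in m, angles in rad, forces in N, time in s.
With the tool pointing down it reaches from about 0.375 to 0.975 m from the base axis. Payload 3.8 kg.
Tool frame: the origin (TCP) lies between the finger pads; the fingertips stand 17 mm ahead of it and the grasp point (between the pads) lies 2 mm behind it; z points along the fingers, y is the direction in which the jaws open and shut (so a half turn about z gives the same grasp; the last joint's range is limited). The gripper opens to 88 mm and grips with 3 to 60 N. Pads are 18 mm wide; open, the fingers measure 123 mm over their backs; the gripper's body (75 mm by 187 mm) begins 45 mm behind the grasp point.
Start: joints at [1.229, 0.264, 1.604, -0, 1.274, -0.037], TCP at [0.203, 0.644, 0.256] pointing down, gripper open.
Joint ranges: [-2.63, 2.63], [-0.94, 2.18], [0.31, 2.57], [-1.31, 4.45], [0, 2.66], [-2.55, 2.55]. Speed limits (rad/s): [2.57, 2.57, 3.14, 3.14, 3.14, 3.14].

INTERFACE

Orientations are given as a unit quaternion [w, x, y, z].
In Python, from rig import ctrl, camera, get_calibration, nets gives the robot as it stands. The module is installed in compiled form; this text tells all that it offers.
- The arm moves only by the shell command python3 -m inch 'ROWS' [OPENING] [FORCE]. ROWS is JSON, a list of rows, each a list of 4 numbers: the shift along the tool's x, y, z in mm, then the turn about the tool's z in rad. A call has 1 to 20 rows; each row shifts and turns the commanded pose from where the row before left it, along the tool's axes as they then stand; what a row does not reach is not made up. A row lasts 1/10 s, in which the tool goes at most 50 mm and 8.59 degrees, less where a joint would pass 70% of its speed; a pose out of reach is approached as far as the arm can. A call is refused whole if a number of a shift passes 50 or a number of a turn 0.15, either way. A call with a gripper value outside its range is refused whole. OPENING is the finger opening in mm, from 0 to 88.1, set as the call begins (- or left out, the last holds). The fingers move at their own pace and stop on an object; FORCE is the grip in N (left out, the last holds). Time passes only in rows, so rows that do not move let the fingers close. It gives the time, the measured TCP pose, the force and the opening at its end, in the units of the state.
- ctrl.state(): the state, without advancing time (a new reading comes with each control period).
- camera(name): name is "scene" or "top" or "wrist"; returns the picture (384x512x3 uint8, red, green, blue); there is no depth.
- get_calibration(name): a dict with "fx", "fy", "cx", "cy" (pixels), "rvec" (rotation vector, rad) and "tvec" (3), from world to camera coordinates, as OpenCV has them. Camera axes: x right, y down, z forward; pixel columns grow to the right and rows downward; lengths in m; the calibration is good to about 2 mm. The wrist camera is an equidistant fisheye: a pixel r from the principal point sees the ray r / f radians off the axis. A picture is of the moment at which its call begins: read the wrist's pose just before it. get_calibration takes no time and is no camera call; for the wrist camera it gives the pose at the moment of the call.
- ctrl.hand_in(): hands the job in, once; it reports no verdict.
Trained networks look in the newest picture that a camera, given by its name, has taken for a name from the list of things; names that differ only in an ending like _2 or _b are one class to them, and where a whole thing is asked for, a point or a joint stands for the part that bears it (a point fixed in the world has none). Each returns a list of dicts, best first, with "score" (0 to 1); they miss things now and then, are a little off and sometimes report something else, mostly with a low value. They report only what shows in the picture. A call takes as long as a camera call.
- nets.spot_in(camera, target): "point" ([x, y, z] in m, in the coordinates of the camera as it stood for that picture, good to about 4 mm: the middle of the surface that is visible of it).
- nets.trace(camera, target): "mask" (384x512 bool, what is visible of it).
- nets.place_of(camera, target): "point" ([x, y, z] in m, in the coordinates of the camera as it stood for that picture, good to about 4 mm: a listed point, or the origin of a listed thing).
The state is a dict: "time_s": time; "joint_positions": joint angles; "joint_vel": joint speeds; "joint_torque": joint torques, N m; "tcp_pos": TCP position; "orientation": TCP orientation; "force": force on the tool from outside, world axes, zero at the start; "moment": the same for the moment, N m; "gripper_width": finger opening in m.
Only numpy, scipy, OpenCV 4.12 (cv2) and the standard library are available. Lean on these libraries where they do the work, as an engineer would, in place of code of your own. Each camera call takes 0.05 s, during which the arm holds its last target.

TASK

Clear the loose caps off the sorting deck: with your fingertips, sweep all three flat screw caps along the deck and over its open edge so that they drop into the catch trough. Only push the caps, never pick them up, and leave the two vials standing on the deck, and the bottle and beaker beside it, where they are.

Things in the scene. Friction and masses are not known exactly. Their poses are not given: they have to be found in the camera images.
- deck: Fixed sorting deck. Origin at table height; x runs along the trough, +y away from it, z up. The flat grey top is 40 mm above the table, x -135..135, y -120..145 mm. The edge at y = -120 is open and drops into the catch trough (see edge); the other three sides have a 5 mm thick aluminium lip, 7 mm above the top.
- edge (a point): Middle of the deck's open edge, at deck-top height, axes as the deck: -y points off the deck into the catch trough. The trough is 80 mm wide and 270 mm long inside, its black floor 36 mm below the deck top, its outer wall 7 mm higher than the deck top.
- cap0_center (a point): Centre (half-way up) of a loose flat white ribbed screw cap, 32 mm across and 12 mm high, about 15 g, lying flat on the deck. At the start the caps and vials lie at least 40 mm apart measured along the deck's x, so each has a straight clear lane along -y to the trough.
- cap1_center (a point): Centre (half-way up) of a loose flat white ribbed screw cap, 32 mm across and 12 mm high, about 15 g, lying flat on the deck. At the start the caps and vials lie at least 40 mm apart measured along the deck's x, so each has a straight clear lane along -y to the trough.
- cap2_center (a point): Centre (half-way up) of a loose flat white ribbed screw cap, 32 mm across and 12 mm high, about 15 g, lying flat on the deck. At the start the caps and vials lie at least 40 mm apart measured along the deck's x, so each has a straight clear lane along -y to the trough.
- vial0_center (a point): Centre (half-way up) of a small glass vial with an aluminium top, 22 mm across and 45 mm tall, loose, standing upright on the deck; it stays where it stands.
- vial1_center (a point): Centre (half-way up) of a small glass vial with an aluminium top, 22 mm across and 45 mm tall, loose, standing upright on the deck; it stays where it stands.
- reagent: Amber bottle, 60 mm across and 120 mm tall, standing on the table to the left of the deck; leave alone. Origin at its underside.
- beaker: Open white beaker, 66 mm across and 75 mm tall, standing on the table to the right of the deck; leave alone. Origin at its underside.

How it is judged:
By the outcome, as a careful person would: the job done as asked, in the order asked, and still so for the second after the job is handed in, with the robot touching nothing.
It also fails if it takes over 58 s, if anything falls off the work surface, if the arm or the gripper's body presses on something with over 40 N, if the wrist force passes 120 N, or if a joint passes its speed limit or range.

## Working session

There is one attempt and no reset: what is moved stays moved. The work goes in short steps, Python scripts to look and compute and a shell command to move; the robot and the scene stay as the last step left them, time stands still between calls to the robot, and variables do not carry over. Pictures are saved under pics/ and viewed, and the job is handed in when it is done.

```bash
mkdir -p pics
cat > h.py <<'E'
import numpy as np,cv2
from rig import ctrl,camera,get_calibration,nets
def toworld(cam,p,c=None):
    c=c or get_calibration(cam);R=cv2.Rodrigues(np.array(c["rvec"],float))[0]
    return R.T@(np.array(p)-np.array(c["tvec"]).ravel())
def ray(cam,u,v,z):
    c=get_calibration(cam);R=cv2.Rodrigues(np.array(c["rvec"],float))[0];t=np.array(c["tvec"]).ravel()
    d=R.T@np.array([(u-c["cx"])/c["fx"],(v-c["cy"])/c["fy"],1]);o=-R.T@t
    return o+d*(z-o[2])/d[2]
def save(cam,n):
    im=camera(cam);cv2.imwrite(f"pics/{n}.png",cv2.cvtColor(im,cv2.COLOR_RGB2BGR));return im
E
python3 - <<'E'
from h import *
s=ctrl.state();print(s["time_s"],s["tcp_pos"],s["orientation"])
for cam in("top","scene"):
    save(cam,cam+"0")
    for n in("deck","edge","cap0_center","vial0_center","reagent","beaker"):
        for d in nets.place_of(cam,n)[:6]:
            print(cam,n,round(d["score"],2),toworld(cam,d["point"]).round(4))
print(ctrl.state()["time_s"])
E
```

```text
0.0 [0.20233809 0.64326461 0.25439951] [-2.10321949e-04  1.51811686e-01  9.88408823e-01 -1.08005854e-03]
top deck 0.73 [ 0.5518  0.0497 -0.0006]
top edge 0.79 [ 0.5317 -0.066   0.0422]
top cap0_center 0.55 [ 0.5909 -0.0083  0.0517]
top vial0_center 0.41 [0.6479 0.0317 0.064 ]
top reagent 0.73 [0.4886 0.4312 0.0029]
top beaker 0.87 [ 0.5383 -0.4129  0.003 ]
scene deck 0.76 [5.539e-01 4.860e-02 1.000e-04]
scene edge 0.63 [ 0.5313 -0.0699  0.0382]
scene cap0_center 0.42 [ 0.5925 -0.0078  0.0441]
scene vial0_center 0.43 [0.6459 0.0329 0.0645]
scene reagent 0.98 [0.4978 0.4332 0.0031]
scene beaker 0.7 [ 0.5384 -0.4188  0.0023]
0.7
```

View pics/top0.png

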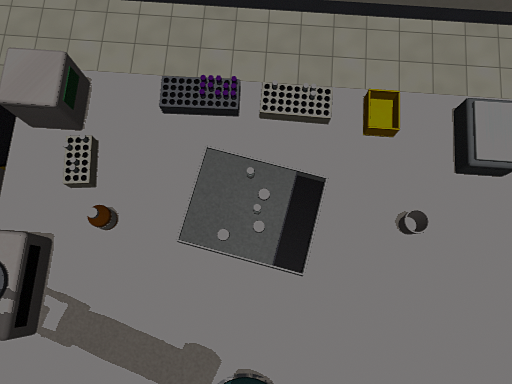

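View pics/scene0.png

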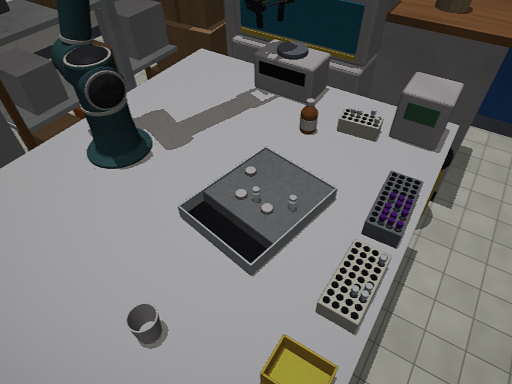

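The top view shows the deck as a tilted square, with the black trough on its right. The caps are at about (264,194), (259,226) and (223,234), and the vials at (250,171) and (257,208). The scene view agrees. I'll refine these positions.

Run:
```python
from h import *
im=cv2.imread("pics/top0.png")
c=im[140:284,170:334];cv2.imwrite("pics/top0z.png",cv2.resize(c,None,fx=4.0,fy=4.0,interpolation=cv2.INTER_CUBIC)[:600])
g=cv2.cvtColor(im,cv2.COLOR_BGR2GRAY)
# bright blobs in deck
m=((g>150)*255).astype(np.uint8);m2=np.zeros_like(m);cv2.fillConvexPoly(m2,np.array([[210,155],[295,175],[275,262],[185,238]]),255)
n,l,st,ce=cv2.connectedComponentsWithStats(m&m2)
for i in range(1,n):
    if st[i,4]>8: print(st[i],ce[i].round(1),[ray("top",*ce[i],z)[:2].round(4) for z in(.052,.085)])
for p in[(208,148),(326,178),(303,275),(179,241)]:print(p,ray("top",*p,.047).round(4))
for p in[(297,170),(273,268)]:print(p,ray("top",*p,.04).round(4))
for k in("top","scene"): print(get_calibration(k))
```

```text
(208, 148) [0.7094 0.1592 0.047 ]
(326, 178) [ 0.6466 -0.1761  0.047 ]
(303, 275) [ 0.377  -0.1259  0.047 ]
(179, 241) [0.4422 0.2114 0.047 ]
(297, 170) [ 0.6657 -0.0951  0.04  ]
(273, 268) [ 0.3898 -0.0458  0.04  ]
{'fx': 427.03326091261806, 'fy': 427.03326091261806, 'cx': 255.2727655236955, 'cy': 197.41691846072277, 'rvec': array([ 2.18162531, -2.025454  ,  0.21504478]), 'tvec': array([-0.02720973,  0.57353956,  1.09810917])}
{'fx': 362.70620611861904, 'fy': 362.70620611861904, 'cx': 260.2013894539772, 'cy': 196.55050304494108, 'rvec': array([ 2.30646769,  0.66512485, -0.26999324]), 'tvec': array([-0.47615369, -0.16819378,  1.23612431])}
```

View pics/top0z.png

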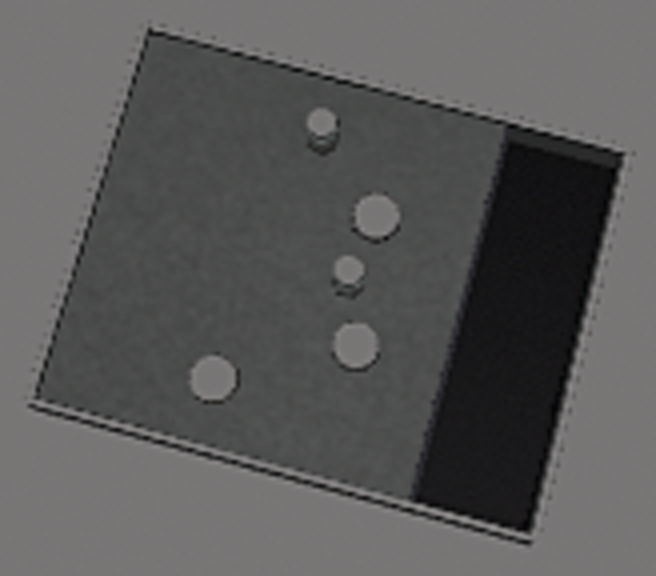

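The zoomed view shows three flat caps, two vials and the open edge running from (505,127) to (415,500).

Run:
```python
from h import *
im=cv2.imread("pics/top0.png");g=cv2.cvtColor(im,cv2.COLOR_BGR2GRAY)
def px(x,y): return (x+.5)/4-.5+170,(y+.5)/4-.5+140
m2=np.zeros_like(g);cv2.fillConvexPoly(m2,np.array([[211,155],[292,175],[272,258],[186,236]]),255)
m=((g>98)*255).astype(np.uint8)&m2
n,l,st,ce=cv2.connectedComponentsWithStats(m)
C=[ce[i] for i in range(1,n) if st[i,4]>15]
for i in range(1,n):
    if st[i,4]>15:print(st[i],ce[i].round(1))
e1=ray("top",*px(505,127),.04);e2=ray("top",*px(415,500),.04)
q={k:ray("top",*px(*v),.047)for k,v in dict(bl=(150,30),br=(624,154),fr=(530,543),fl=(32,405)).items()}
print(e1,e2,q)
ux=e1-e2;ux/=np.linalg.norm(ux)
v=q['bl']-q['br'];print("yaw", np.degrees(np.arctan2(ux[1],ux[0])),np.degrees(np.arctan2(v[1],v[0]))-90,[np.degrees(np.arctan2(*(q[a]-q[b])[1::-1])) for a,b in(('bl','fl'),('br','fr'))])
v=q['fl']-q['fr'];print(np.degrees(np.arctan2(v[1],v[0]))-90)
```

```text
[247 167   7   7  38] [250.1 170.1]
[259 188  11  11  92] [263.7 193.5]
[254 204   7   7  41] [256.8 207. ]
[253 221  12  11  97] [258.5 225.9]
[217 229  12  11 102] [222.8 234.1]
[ 0.66146099 -0.09217707  0.04      ] [ 0.39873257 -0.04619296  0.04      ] {'bl': array([0.71179817, 0.16190649, 0.047     ]), 'br': array([ 0.64614953, -0.1750416 ,  0.047     ]), 'fr': array([ 0.37588629, -0.12359239,  0.047     ]), 'fl': array([0.44229411, 0.21510928, 0.047     ])}
yaw -9.927649907627051 -11.024996447971404 [np.float64(-11.167171785661026), np.float64(-10.778261366143274)]
-11.093026313034443
```

```bash
cat >> h.py <<'E'
YAW=np.radians(-11.0);E0=np.array([.531,-.068])
UX=np.array([np.cos(YAW),np.sin(YAW)]);UY=np.array([-np.sin(YAW),np.cos(YAW)])
def deck(p):
    d=np.array(p[:2])-E0;return np.array([d@UX,d@UY-.120])*1000
def world(x,y): return E0+UX*x/1000+UY*(y+120)/1000
E
python3 - <<'E'
from h import *
for n,p,z in[("v",(250.1,170.1),.085),("c",(263.7,193.5),.052),("v",(256.8,207),.085),("c",(258.5,225.9),.052),("c",(222.8,234.1),.052)]:
    w=ray("top",*p,z);print(n,w.round(4),deck(w).round(1))
im=cv2.imread("pics/scene0.png")
cv2.imwrite("pics/scene0z.png",cv2.resize(im[140:270,170:345],None,fx=4,fy=4,interpolation=cv2.INTER_CUBIC))
print(ctrl.state()["time_s"])
E
```

```text
v [0.643  0.0345 0.085 ] [90.4  2. ]
c [ 0.5887 -0.0067  0.052 ] [ 44.9 -48.8]
v [0.5433 0.009  0.085 ] [ -2.6 -42. ]
c [0.4982 0.001  0.052 ] [-45.4 -58.5]
c [0.4689 0.0951 0.052 ] [-92.   28.3]
0.7
```

View pics/scene0z.png

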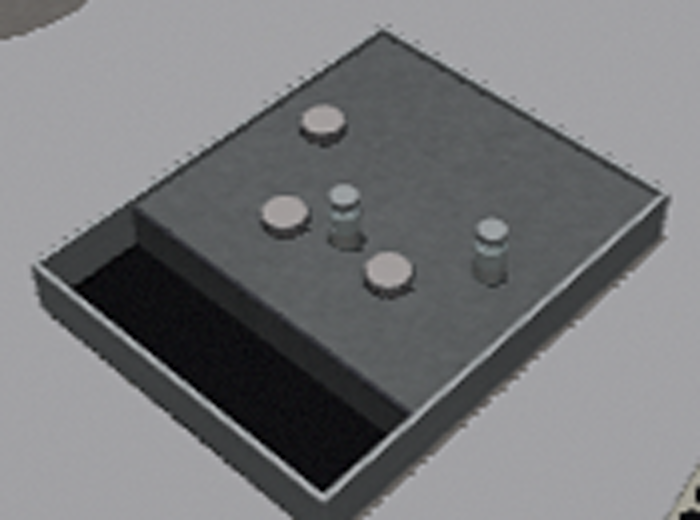

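Run:
```python
from h import *
def px(x,y): return (x+.5)/4-.5+170,(y+.5)/4-.5+140
for n,p,z in[("c",(323,120),.052),("c",(285,214),.052),("c",(388,272),.052),("v",(345,193),.085),("v",(491,229),.085),("e1",(412,413),.04),("e2",(137,211),.04)]:
    w=ray("scene",*px(*p),z);print(n,w.round(4),deck(w).round(1))
from scipy.spatial.transform import Rotation as Ro
s=ctrl.state();q=s["orientation"];R=Ro.from_quat([q[1],q[2],q[3],q[0]]).as_matrix();print(R.round(3))
t=np.r_[world(-92,70),.20];print(t,R.T@(t-s["tcp_pos"])*1000)
# turn needed
a=np.degrees(np.arctan2(R[1,0],R[0,0]));print(a,np.radians(a-79))
```

```text
c [0.47  0.093 0.052] [-90.6  26.4]
c [ 0.5009 -0.0022  0.052 ] [-42.1 -61.2]
c [ 0.5902 -0.0102  0.052 ] [ 47.1 -52. ]
v [0.5433 0.01   0.085 ] [ -2.8 -41.1]
v [0.643  0.0329 0.085 ] [90.7  0.4]
e1 [ 0.6593 -0.0939  0.04  ] [ 130.9 -120.9]
e2 [ 0.4031 -0.0463  0.04  ] [-129.7 -123.1]
[[-0.954  0.3    0.   ]
 [ 0.3    0.954  0.   ]
 [-0.     0.    -1.   ]]
[0.47694401 0.13606359 0.2       ] [-414.10366984 -402.06529921   55.74498157]
162.53340096436153 1.4579328822167152
```

```bash
python3 -m inch '[[-29.5,-28.7,4,0],[-29.5,-28.7,4,0],[-29.5,-28.7,4,0],[-29.5,-28.7,4,0],[-29.5,-28.7,4,0],[-29.5,-28.7,4,0],[-29.5,-28.7,4,0],[-29.5,-28.7,4,0],[-29.5,-28.7,4,0],[-29.5,-28.7,4,0],[-29.5,-28.7,4,0],[-29.5,-28.7,4,0],[-29.5,-28.7,4,0],[-29.5,-28.7,4,0]]' 12
python3 -m inch '[[0,0,0,0.146],[0,0,0,0.146],[0,0,0,0.146],[0,0,0,0.146],[0,0,0,0.146],[0,0,0,0.146],[0,0,0,0.146],[0,0,0,0.146],[0,0,0,0.146],[0,0,0,0.146],[0,0,0,0],[0,0,0,0]]'
cat >> h.py <<'E'
def where():
    from scipy.spatial.transform import Rotation as Ro
    s=ctrl.state();q=s["orientation"];R=Ro.from_quat([q[1],q[2],q[3],q[0]]).as_matrix()
    print("t",round(s["time_s"],2),"deck",deck(s["tcp_pos"]).round(1),"z",round(s["tcp_pos"][2]*1000,1),"xang",np.degrees(np.arctan2(R[1,0],R[0,0])).round(2),"zax",R[:,2].round(3),"F",np.round(s["force"],1),"w",s["gripper_width"])
E
python3 -c "
from h import *
where();save('wrist','w1')"
```

```text
time_s: 2.1
tcp_pos: [0.4767, 0.1351, 0.2]
orientation: [0.001, 0.152, 0.988, 0.0]
force: [0.1, 0.6, -1.2]
gripper_width: 0.0123
time_s: 3.3
tcp_pos: [0.476, 0.1367, 0.1998]
orientation: [0.0, 0.771, 0.637, 0.0]
force: [0.2, 0.4, -0.6]
gripper_width: 0.0118
t 3.3 deck [-93.1  70.4] z 199.8 xang 79.09 zax [ 0.  0. -1.] F [ 0.2  0.4 -0.6] w 0.011828749306047229
```

View pics/w1.png

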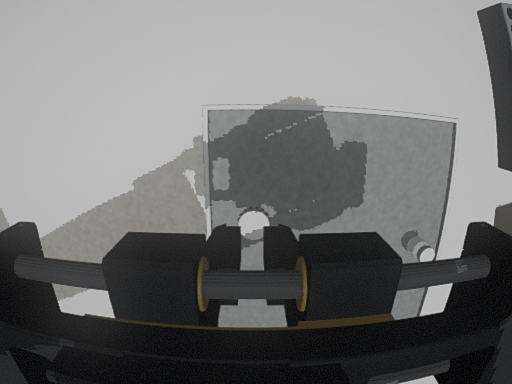

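The wrist view shows the rear cap centred between the fingertips at (254,222), with a vial at (425,250), well clear. I'll lower behind the cap.

```bash
python3 -m inch '[[1,2,30,0],[0,0,30,0],[0,0,30,0],[0,0,20,0],[0,0,15,0],[0,0,8,0],[0,0,5,0],[0,0,0,0]]'
python3 -c "
from h import *
where()"
```

```text
time_s: 4.15
tcp_pos: [0.4781, 0.1373, 0.0616]
orientation: [-0.0, 0.772, 0.636, -0.0]
force: [0.3, 0.0, 0.8]
gripper_width: 0.0118
t 4.15 deck [-91.1  71.4] z 61.6 xang 78.93 zax [-0. -0. -1.] F [0.3 0.  0.8] w 0.01183178906183916
```

```bash
python3 -m inch '[[-8,0,0,0],[-8,0,0,0],[-8,0,0,0],[-8,0,0,0],[-8,0,0,0],[-8,0,0,0],[-8,0,0,0],[-8,0,0,0],[-8,0,0,0],[-8,0,0,0],[-8,0,0,0],[-8,0,0,0],[-8,0,0,0],[-8,0,0,0],[-8,0,0,0],[0,0,0,0]]'
python3 -c "
from h import *
where();save('top','t2');a=save('scene','s2')
im=cv2.imread('pics/top'[:5]+'t2.png');
A=cv2.resize(im[140:284,170:334],(400,351));b=cv2.imread('pics/s2.png');B=cv2.resize(b[130:270,170:345],(400,320))
cv2.imwrite('pics/m2.png',np.hstack([A[:320],B]))"
```

```text
time_s: 5.75
tcp_pos: [0.4547, 0.0186, 0.0616]
orientation: [-0.0, 0.773, 0.635, -0.0]
force: [-0.1, 0.1, 0.1]
gripper_width: 0.0117
t 5.75 deck [-91.5 -49.5] z 61.6 xang 78.83 zax [-0. -0. -1.] F [-0.1  0.1  0.1] w 0.011742946299097227
```

View pics/m2.png

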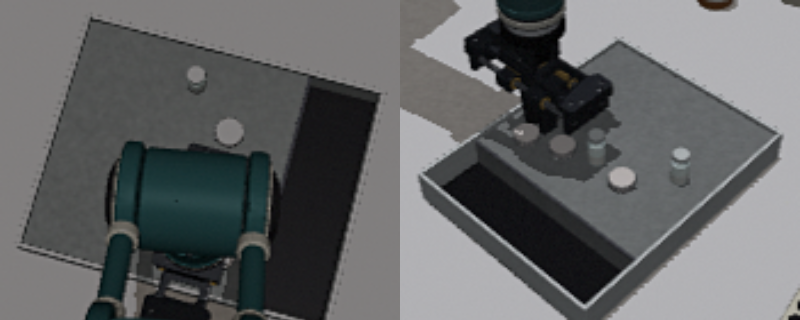

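The pushed cap stays just ahead of the fingertips, at (525,132) in the right half. The other objects haven't moved. I'll push it off the edge.

```bash
python3 -m inch '[[-8,0,0,0],[-8,0,0,0],[-8,0,0,0],[-8,0,0,0],[-8,0,0,0],[-8,0,0,0],[-8,0,0,0],[-8,0,0,0],[-8,0,0,0],[-3,0,0,0],[0,0,0,0],[0,0,0,0]]'
python3 -c "
from h import *
where();a=save('scene','s3')
b=cv2.imread('pics/s3.png');B=cv2.resize(b[110:270,150:345],None,fx=3.5,fy=3.5)
cv2.imwrite('pics/m3.png',B)"
```

```text
time_s: 7.05
tcp_pos: [0.4405, -0.0541, 0.0617]
orientation: [-0.0, 0.772, 0.635, 0.0]
force: [0.2, 0.2, 0.7]
gripper_width: 0.0119
t 7.05 deck [ -91.5 -123.6] z 61.7 xang 78.87 zax [-0.  0. -1.] F [0.2 0.2 0.7] w 0.011919638759832854
```

View pics/m3.png

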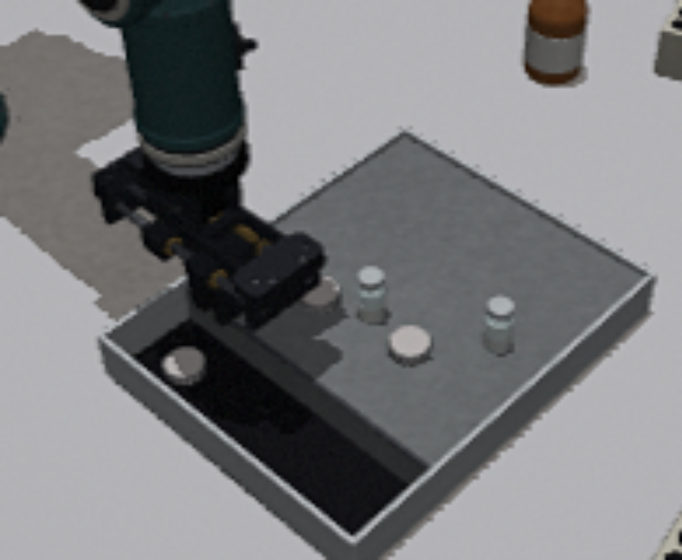

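The first cap lies in the trough at (185,365). Next is the middle cap.

```bash
python3 -m inch '[[0,0,-30,0],[0,0,-40,0],[0,0,-30,0],[30,10,0,0],[30,15,0,0],[25,15,0,0],[22,7,0,0],[0,0,0,0]]' 8
python3 -c "
from h import *
where();save('wrist','w4')
c=get_calibration('wrist');R=cv2.Rodrigues(np.array(c['rvec'],float))[0];t=np.array(c['tvec']).ravel()
for n,x,y,z in[('cap1',-44,-60,.052),('cap2',46,-50,.052),('v1',-3,-42,.085),('v0',90.5,1,.085)]:
    p=R@np.r_[world(x,y),z]+t; th=np.arctan2(np.hypot(p[0],p[1]),p[2]);h=np.hypot(p[0],p[1]);print(n,c['cx']+c['fx']*th*p[0]/h,c['cy']+c['fy']*th*p[1]/h)
"
```

```text
time_s: 7.9
tcp_pos: [0.5085, 0.0441, 0.1619]
orientation: [0.0, 0.771, 0.636, 0.001]
force: [0.1, -0.2, 0.3]
gripper_width: 0.0077
t 7.9 deck [-43.4 -14.3] z 161.9 xang 79.06 zax [ 0.001  0.001 -1.   ] F [ 0.1 -0.2  0.3] w 0.007733811060215178
cap1 252.62864427936844 243.87219915250702
cap2 352.11662104640646 231.91503676171936
v1 306.34667816808184 240.13956899021457
v0 420.64744197116033 186.19019373649684
```

View pics/w4.png

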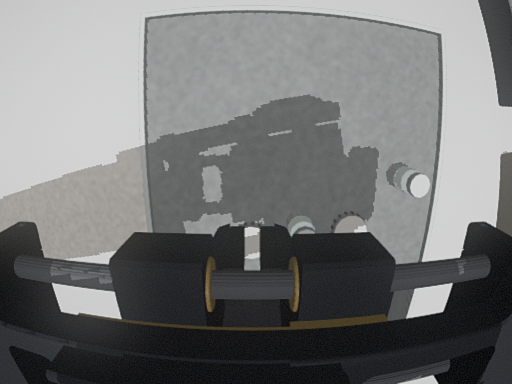

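Projected positions match the wrist picture: the cap is in the finger gap at (252,240), the vial at (301,225) and the last cap at (349,225). I'll lower and push.

```bash
python3 -m inch '[[0,-1,30,0],[0,0,30,0],[0,0,20,0],[0,0,12,0],[0,0,8,0],[0,0,0,0]]'
python3 -c "
from h import *
where()
a=save('scene','s5')
b=cv2.imread('pics/s5.png');B=cv2.resize(b[110:270,150:345],None,fx=3.5,fy=3.5)
cv2.imwrite('pics/m5.png',B)"
```

```text
time_s: 8.55
tcp_pos: [0.5055, 0.0416, 0.061]
orientation: [-0.0, 0.772, 0.635, -0.001]
force: [0.5, 0.9, 0.3]
gripper_width: 0.0079
t 8.55 deck [-45.9 -17.2] z 61.0 xang 78.87 zax [-0.002 -0.    -1.   ] F [0.5 0.9 0.3] w 0.007903592127493368
```

View pics/m5.png

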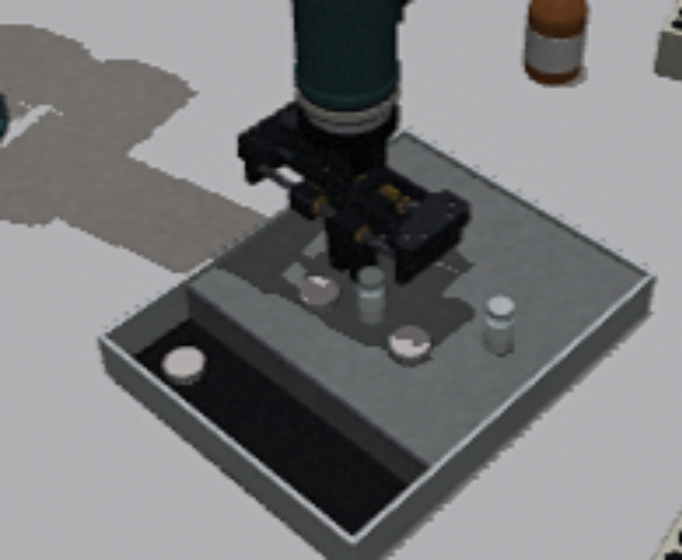

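The tool is behind the middle cap and the vial hasn't moved from (370,275). I'll push.

```bash
python3 -m inch '[[-7,0,0,0],[-7,0,0,0],[-8,0,0,0],[-8,0,0,0],[-8,0,0,0],[-8,0,0,0],[-8,0,0,0],[-8,0,0,0],[-8,0,0,0],[-8,0,0,0],[-8,0,0,0],[-8,0,0,0],[-8,0,0,0],[-4,0,0,0],[0,0,0,0],[0,0,0,0]]'
python3 -c "
from h import *
where()
a=save('scene','s6')
b=cv2.imread('pics/s6.png');B=cv2.resize(b[110:270,150:345],None,fx=3.5,fy=3.5)
cv2.imwrite('pics/m6.png',B)"
```

```text
time_s: 10.2
tcp_pos: [0.4858, -0.062, 0.0617]
orientation: [-0.0, 0.772, 0.635, 0.0]
force: [0.5, 0.0, -0.9]
gripper_width: 0.0076
t 10.2 deck [ -45.5 -122.8] z 61.7 xang 78.87 zax [-0.  0. -1.] F [ 0.5  0.  -0.9] w 0.007593528883175253
```

View pics/m6.png

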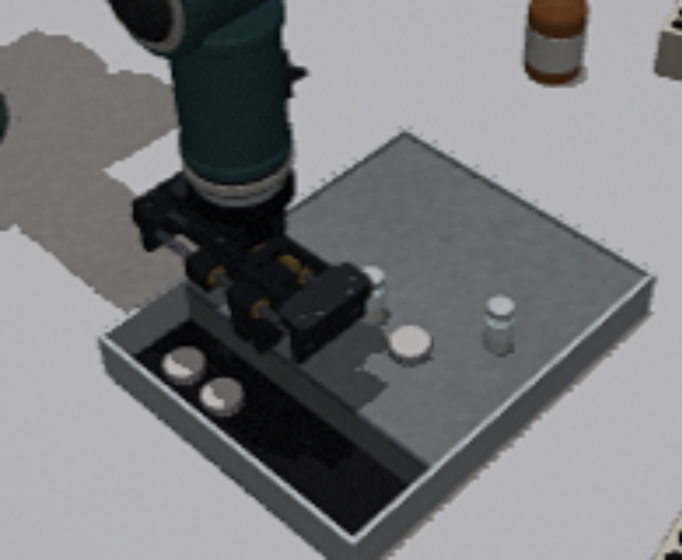

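The second cap is in the trough at (222,397). Now the last one.

```bash
python3 -m inch '[[0,0,-30,0],[0,0,-40,0],[0,0,-30,0],[25,15,0,0],[25,20,0,0],[25,25,0,0],[25,20,0,0],[15,11,0,0],[0,0,0,0],[0,0,0,0]]'
python3 -c "
from h import *
where();save('wrist','w7')"
```

```text
time_s: 11.25
tcp_pos: [0.5968, 0.0336, 0.1612]
orientation: [-0.0, 0.772, 0.636, -0.001]
force: [0.1, -0.3, -0.0]
gripper_width: 0.0079
t 11.25 deck [45.2 -7.7] z 161.2 xang 78.96 zax [-0.001 -0.    -1.   ] F [ 0.1 -0.3 -0. ] w 0.0079443406421933
```

View pics/w7.png

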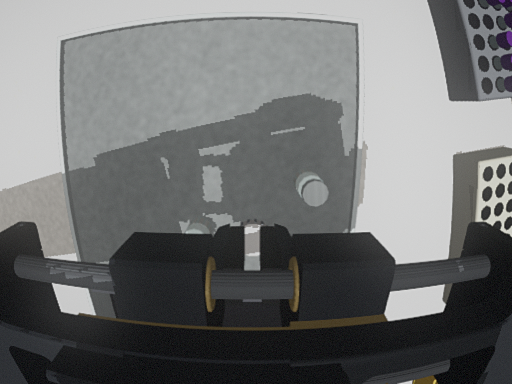

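The cap shows centred in the finger gap at (253,240). The vials are clear, at (310,187) and (196,228).

```bash
python3 -m inch '[[0,0,30,0],[0,0,30,0],[0,0,20,0],[0,0,12,0],[0,0,8,0],[0,0,0,0]]'
python3 -c "
from h import *
where()
a=save('scene','s8')
b=cv2.imread('pics/s8.png');B=cv2.resize(b[110:270,150:345],None,fx=3.5,fy=3.5)
cv2.imwrite('pics/m8.png',B)"
```

```text
time_s: 11.9
tcp_pos: [0.5965, 0.0329, 0.0611]
orientation: [-0.0, 0.772, 0.635, -0.001]
force: [-0.1, 0.6, -0.0]
gripper_width: 0.0083
t 11.9 deck [45.  -8.4] z 61.1 xang 78.85 zax [-0.001 -0.    -1.   ] F [-0.1  0.6 -0. ] w 0.008267082962820572
```

View pics/m8.png

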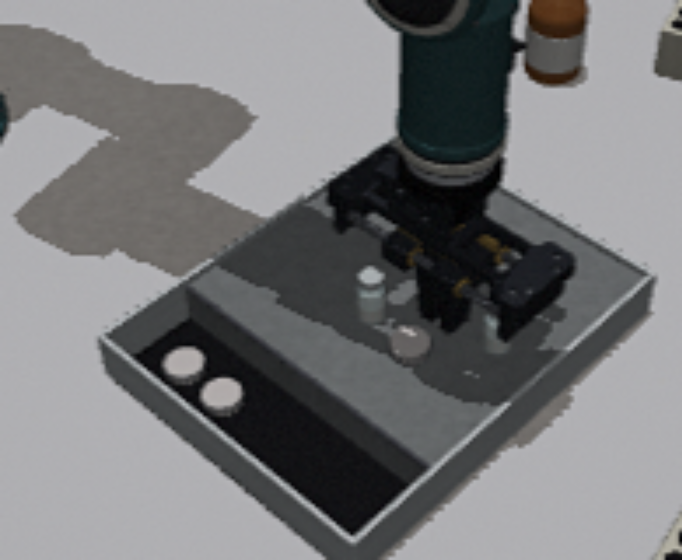

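The fingers are down behind the last cap at (410,345), and both vials are still standing. I'll push.

```bash
python3 -m inch '[[-7,0,0,0],[-8,0,0,0],[-8,0,0,0],[-8,0,0,0],[-8,0,0,0],[-8,0,0,0],[-8,0,0,0],[-8,0,0,0],[-8,0,0,0],[-8,0,0,0],[-8,0,0,0],[-8,0,0,0],[-8,0,0,0],[-8,0,0,0],[-4,0,0,0],[0,0,0,0],[0,0,0,0]]'
python3 -m inch '[[0,0,-30,0],[0,0,-40,0],[0,0,-40,0],[-10,-30,-30,0],[-10,-40,-20,0],[-10,-40,0,0],[-10,-40,0,0],[-10,-40,0,0],[-10,-30,0,0],[0,0,0,0]]'
python3 -c "
from h import *
where()
save('scene','s9');save('top','t9')
b=cv2.imread('pics/s9.png');B=cv2.resize(b[130:270,170:345],(400,320))
A=cv2.resize(cv2.imread('pics/t9.png')[140:284,170:334],(400,351))[:320]
cv2.imwrite('pics/m9.png',np.hstack([A,B]))"
```

```text
time_s: 13.65
tcp_pos: [0.5751, -0.0795, 0.0617]
orientation: [-0.0, 0.772, 0.635, 0.0]
force: [-0.2, 0.3, -1.0]
gripper_width: 0.0079
time_s: 14.65
tcp_pos: [0.3446, -0.0955, 0.2212]
orientation: [-0.0, 0.773, 0.635, -0.0]
force: [0.3, 0.5, 0.0]
gripper_width: 0.0077
t 14.65 deck [-177.7 -182.6] z 221.2 xang 78.84 zax [-0.001 -0.    -1.   ] F [0.3 0.5 0. ] w 0.007746932582075454
```

View pics/m9.png

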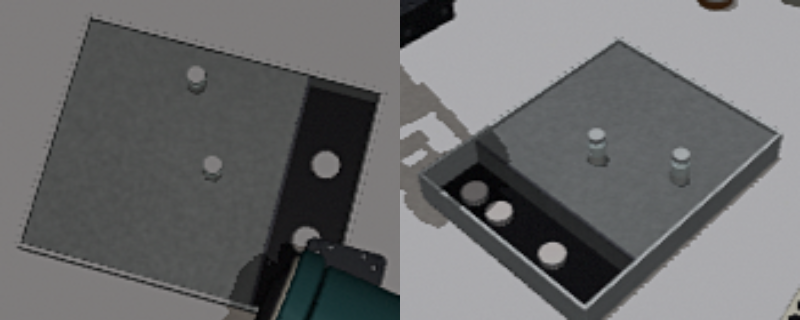

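All three caps are in the trough, at (475,193), (498,212) and (552,255) in the right half, and both vials are standing. I'll compare vials, bottle and beaker with the first pictures.

Run:
```python
from h import *
def cents(f):
    g=cv2.cvtColor(cv2.imread(f),cv2.COLOR_BGR2GRAY);o=[]
    for x,y in[(250,170),(257,207)]:
        w=(g[y-8:y+9,x-7:x+8]>98);yy,xx=np.nonzero(w);o.append((xx.mean()+x-7,yy.mean()+y-8))
    return np.round(o,2)
print(cents("pics/top0.png"),cents("pics/t9.png"))
for cam,a,b in(("s","scene0","s9"),("t","top0","t9")):
    A=cv2.imread(f"pics/{a}.png").astype(int);B=cv2.imread(f"pics/{b}.png").astype(int)
    for n,(x,y) in dict(s=dict(bottle=(309,118),beaker=(145,325),v1=(256,194),v0=(293,203)),t=dict(bottle=(102,216),beaker=(413,222)))[cam].items():
        print(cam,n,abs(A-B)[y-18:y+19,x-14:x+15].max() if n[0]=='b' else abs(A-B)[y-9:y+10,x-6:x+7].max())
print(ctrl.hand_in())
```

```text
[[250.08 170.18]
 [256.76 207.  ]] [[249.93 170.17]
 [256.81 207.1 ]]
s bottle 13
s beaker 12
s v1 11
s v0 11
t bottle 9
t beaker 9
the job is handed in; nothing more can be done
None
```

All three caps are off the deck and in the catch trough. I pushed each one along its own lane with near-closed fingertips and never gripped any of them. The job is handed in, at about 15 s on the robot's clock.

- **Caps:** the last scene picture shows all three lying in the trough. The top picture shows two of them; the arm hid the third.
- **Vials:** both are standing. Their positions in the top picture changed by 0.15 pixel or less.
- **Bottle and beaker:** I found no change in either picture beyond image noise.
- **Forces:** the force readings at the end of each move stayed within about 1.2 N. The arm was clear of everything when I handed in.

No check failed. The one disagreement was in the first cap positions, where the two cameras differed by up to about 4 mm, so I aimed between them.

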